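# Pack the carving caddy and lift it away level

### The arm

A 6-joint arm with a two-finger parallel gripper is mounted at the origin on the work surface. World frame = base frame: x ahead of the robot, y to its left, z up, the work surface at z = 0. Lengths are in mm, angles in rad, forces in N, time in s.
With the tool pointing down it reaches from about 375 to 975 mm from the base axis. Payload 3.8 kg.
Tool frame: the origin (TCP) lies midway between the tips of the shut fingers; the grasp point (between the pads) lies 19 mm behind it; z points along the fingers, y is the line along which they close (so a half turn about z gives the same grasp; the last joint's range is limited). The gripper opens to 88 mm and grips with 3 to 60 N. Pads are 18 mm wide; open, the fingers measure 123 mm over their backs; the gripper's body (75 mm by 187 mm) begins 45 mm behind the grasp point.
Start: joints at [-1.286, 0.264, 1.604, -0, 1.274, -0.037], TCP at [213.48, -640.347, 203.506] pointing down, gripper open.
Joint ranges: [-2.63, 2.63], [-0.94, 2.18], [0.31, 2.57], [-1.31, 4.45], [0, 2.66], [-2.55, 2.55]. Speed limits (rad/s): [2.57, 2.57, 3.14, 3.14, 3.14, 3.14].

### API

Orientations are given as a rotation vector (axis times angle).
In Python, from rig import env gives the robot as it stands.
- The arm moves only by the tool move_arm, never from a script. Its argument "deltas" is a list that holds one entry, the list of rows, each a list of 6 numbers: the shift along the tool's x, y, z scaled (see below), then the turn, a rotation vector about the tool's x, y, z scaled (see below). A call has exactly 10 rows; each row shifts and turns the commanded pose from where the row before left it, along the tool's axes as they then stand; what a row does not reach is not made up. The controller multiplies each number of a shift by 500 mm and each number of a turn by 0.5 rad. A row lasts 1/10 s, in which the tool goes at most 50 mm and 8.59 degrees, less where a joint would pass 70% of its speed; a pose out of reach is approached as far as the arm can. A call with a number of a shift or a turn outside -1 to 1 is refused whole. A call with a gripper value outside its range is refused whole. "gripper" is the opening, from -1 (shut) to 1 (fully open), set as the call begins (left out, the last holds). The fingers move at their own pace and stop on an object; the grip force is fixed at half the most. Time passes only in rows, so rows that do not move let the fingers close, or fill a call up. It gives the time, the measured TCP pose, the force, the opening and the grip force at its end, in the units of the state.
- env.get_state(): the state, without advancing time (a new reading comes with each control period).
- env.camera(name): name is "scene" or "top" or "wrist"; returns a dict with "img" (420x560x3 uint8, red, green, blue), "depth" (420x560 float32, mm along the optical axis (not along the pixel's ray), 0 where there is no reading), "fovy" (degrees; the focal length in pixels is half the picture's height over the tangent of half this angle, whatever the lens; pixels are square), "cx", "cy" (the principal point, pixels), "rvec" (rotation vector, rad) and "tvec" (3), from world to camera coordinates, as OpenCV has them; the wrist camera has in their place "T_tool_cam" (4x4, takes a point from camera to tool coordinates, whose origin is the TCP and whose axes are the flange's). Camera axes: x right, y down, z forward; pixel columns grow to the right and rows downward; lengths in mm; the calibration is good to about 2 mm. A picture is of the moment at which its call begins: read the wrist's pose just before it.
- env.job_done(): hands the job in; it is judged then, once.
The state is a dict: "clock": time; "joints": joint angles; "joint_velocities": joint speeds; "joint_torque": joint torques, N m; "position": TCP position; "ee_rot": TCP orientation; "force": force on the tool from outside, world axes, zero at the start; "ft_torque": the same for the moment, N m; "finger_gap": finger opening in mm; "grasp_force": force on a finger pad.
Only numpy, scipy, OpenCV 4.12 (cv2) and the standard library are available. Lean on these libraries where they do the work, as an engineer would, in place of code of your own. Each camera call takes 0.05 s, during which the arm holds its last target. There are 200 camera calls.

### The job

Clear this carving place: lay the green rotary tool down flat in the big open bay of the blue carry caddy, and set the burr case flat, lid up, in the empty one of the two small pockets at the caddy's other end (in either order; set them down, do not drop them). Then lift the caddy by its black handle about 10 cm clear of the table and finish still holding it there, steady and level, with everything inside. Do not disturb the safety glasses, the wooden carving block or the gouge, and never tip the caddy.

Things in the scene. Friction and masses are not known exactly. Their poses are not given: they have to be found in the camera images.
- caddy: blue open carry caddy, loose on the table at any yaw, 220 mm (own x) by 400 (own y), walls 65 high, walls and floor 4 thick, 0.4 kg empty. Origin: centre of underside, z up. A 65 high partition at y = 0, under the handle, splits it: the +y half is one bay (inside 212 in x, 193 in y); a 55 high divider at x = 0 splits the -y half into two pockets (inside 104 in x, 193 in y).
- handle: fixed arch handle over the caddy's middle. Origin: centre of the straight black grip bar, 165 mm above the caddy's underside; axes as the caddy's. The bar runs 190 mm along own x, is 22 mm thick (own y), 22 mm high, flat-sided; blue uprights at its ends. The packed caddy weighs about 0.9 kg and balances near the bar's middle.
- bay_floor (a point): centre of the floor of the caddy's big open bay, on the floor's top face; axes as the caddy's
- pocket_floor (a point): centre of the floor of the caddy's empty pocket, on the floor's top face; axes as the caddy's
- rotary: cordless rotary tool, lying: green housing, black battery end, black tapered nose, steel collet and burr; 165 mm long along own x (nose to +x), about 0.25 kg. Housing with battery: flat-sided block 107 mm long (own x -82 to +25 mm), 42 wide (own y), 40 high. Origin: on the underside, half-way along the overall length.
- rotary_grip (a point): point inside the rotary tool's housing to grip round: 25 mm behind the tool's origin (own -x), 20 mm above the underside, near its centre of mass; axes as the tool's
- case: burr case lying lid up: flat box with black base and clear lid, steel and coloured burrs inside, small red latch on one long side; 78 mm (own x) by 50 mm (own y) by 26 mm high, about 0.14 kg. Origin: centre of its underside; z up.
- antler: brown forked piece of antler, about 110 by 75 by 24 mm, 0.08 kg, already lying in the other small pocket; it stays there. Origin: under its middle.
- glasses: safety glasses with clear lenses and open black temples, 145 mm (own y) by 150 mm (own x) by 47 mm high; a bystander. Origin: centre of its underside.
- block: wooden carving block, 110 mm (own x) by 210 mm (own y) by 45 mm high, with a small bone disc on it; a bystander. Origin: centre of its underside.
- gouge: carving gouge with a wooden handle, 210 mm long (own x) by 22 mm, 22 mm high; a bystander. Origin: under its middle.
There are look-alikes about, which are no part of the job. Leave any orange look-alike of the rotary alone. Leave any orange look-alike of the case alone.

How it is judged (in metres and radians):
On the way, in this order (a step that is already met when the one before it is completed fails the run):
1. the rotary tool lies flat in the big bay and the burr case flat in the empty pocket, both let go, the caddy still standing on the table (x of rotary_grip in the frame of caddy between -0.09 and 0.09 m and y of rotary_grip in the frame of caddy between 0.018 and 0.18 m and z of rotary_grip in the frame of caddy between 0.012 and 0.034 m and angle between rotary's own x axis and vertical between 1.39 and 1.75 rad and x of case in the frame of caddy between 0.018 and 0.09 m and y of case in the frame of caddy between -0.178 and -0.022 m and z of case in the frame of caddy between -0.002 and 0.012 m and angle between case's own z axis and vertical below 0.2 rad and x of antler in the frame of caddy between -0.104 and 0 m and y of antler in the frame of caddy between -0.196 and 0 m and z of antler in the frame of caddy between -0.01 and 0.04 m and contact force between the fingers and rotary below 0.2 N and contact force between the fingers and case below 0.2 N and height (world z) of caddy below 0.006 m and angle between caddy's own z axis and vertical below 0.05 rad), for 0.2 s.
2. the caddy hangs level from the fingers by its handle, 60 to 180 mm clear of the table (height (world z) of caddy between 0.06 and 0.18 m and angle between caddy's own z axis and vertical below 0.1 rad and contact force between the fingers and handle above 2 N), for 0.3 s.
At the end, for the whole second after the job is handed in: Caddy held by its handle, underside 60 to 180 mm above the table, on nothing else, level within 0.10 rad and still (0.03 m/s, 0.2 rad/s); rotary tool flat on the bay floor, burr case flat, lid up, on the free pocket's floor, antler still in its pocket; fingers off the packed things (all of step 2 and linear speed of caddy below 0.03 m/s and angular speed of caddy below 0.2 rad/s and contact force between caddy and glasses below 0.2 N and contact force between caddy and block below 0.2 N and contact force between caddy and gouge below 0.2 N and x of rotary_grip in the frame of caddy between -0.09 and 0.09 m and y of rotary_grip in the frame of caddy between 0.018 and 0.18 m and z of rotary_grip in the frame of caddy between 0.012 and 0.034 m and angle between rotary's own x axis and vertical between 1.39 and 1.75 rad and x of case in the frame of caddy between 0.018 and 0.09 m and y of case in the frame of caddy between -0.178 and -0.022 m and z of case in the frame of caddy between -0.002 and 0.012 m and angle between case's own z axis and vertical below 0.2 rad and x of antler in the frame of caddy between -0.104 and 0 m and y of antler in the frame of caddy between -0.196 and 0 m and z of antler in the frame of caddy between -0.01 and 0.04 m and contact force between the fingers and rotary below 0.2 N and contact force between the fingers and case below 0.2 N); the arm keeps its last pose, push and grip.
It fails at once if the safety glasses is moved more than 25 mm (distance of glasses from where it was at the start of the episode above 0.025 m).
It fails at once if the carving block is moved more than 25 mm (distance of block from where it was at the start of the episode above 0.025 m).
It fails at once if the gouge is moved more than 25 mm (distance of gouge from where it was at the start of the episode above 0.025 m).
It fails at once if the caddy is tipped more than 0.3 rad (angle between caddy's own z axis and vertical above 0.3 rad).
It fails at once if the rotary tool or the burr case is dropped (falls free faster than 0.75 m/s, a fall of about 3 cm) ((linear speed of rotary above 0.75 m/s and contact force between the fingers and rotary below 0.05 N) or (linear speed of case above 0.75 m/s and contact force between the fingers and case below 0.05 N)).
It also fails if it takes over 67 s, if anything falls off the work surface, if the arm or the gripper's body presses on something with over 40 N, if the wrist force passes 120 N, or if a joint passes its speed limit or range.

## Working session

There is one attempt and no reset: what is moved stays moved. The work goes in short steps, Python scripts to look and compute and a tool call to move; the robot and the scene stay as the last step left them, time stands still between calls to the robot, and variables do not carry over. Pictures are saved under pics/ and viewed, at most 10 in all, crops included, and the job is handed in when it is done.

Besides the shell and the picture viewer there is one more tool, called after ">>>" in YAML: its name, and indented under it one key for each argument. move_arm: Moves the arm, as the interface text tells. Its arguments: {"type":"object","properties":{"deltas":{"type":"array"},"gripper":{"type":"number"}},"required":["deltas"]}

```bash
mkdir -p pics; ls; cat > h.py <<'E'
import numpy as np,cv2,pickle
from scipy.spatial.transform import Rotation as R
from rig import env
def K(c):
    f=c["img"].shape[0]/2/np.tan(np.radians(c["fovy"])/2); return f
def T_wc(c,st=None):  # cam->world
    T=np.eye(4)
    if "rvec" in c:
        Rm=R.from_rotvec(np.ravel(c["rvec"])).as_matrix(); T[:3,:3]=Rm.T; T[:3,3]=-Rm.T@np.ravel(c["tvec"]); return T
    T[:3,:3]=R.from_rotvec(st["ee_rot"]).as_matrix(); T[:3,3]=st["position"]; return T@np.array(c["T_tool_cam"])
def pts(c,T):  # world points from depth HxWx3
    f=K(c); h,w=c["depth"].shape; u,v=np.meshgrid(np.arange(w),np.arange(h)); d=c["depth"].astype(float)
    P=np.stack([(u-c["cx"])/f*d,(v-c["cy"])/f*d,d],-1)@T[:3,:3].T+T[:3,3]; P[d==0]=np.nan; return P
def ray(c,T,u,v,z):
    f=K(c); r=T[:3,:3]@np.array([(u-c["cx"])/f,(v-c["cy"])/f,1]); o=T[:3,3]; return o+r*(z-o[2])/r[2]
def shot(n):
    st=env.get_state(); c=env.camera(n); return c,T_wc(c,st),st
E
python3 - <<'E'
from h import *
ims=[]
for n in("top","scene"):
    c,T,st=shot(n); pickle.dump((c,T),open(n+".pkl","wb")); cv2.imwrite(f"pics/{n}0.png",c["img"][...,::-1]); print(n,T.round(2),K(c))
print(st)
E
```

```text
pics
top [[-2.00000e-02 -9.80000e-01  1.80000e-01  2.77570e+02]
 [-1.00000e+00  2.00000e-02  1.00000e-02  9.28400e+01]
 [-2.00000e-02 -1.80000e-01 -9.80000e-01  1.39486e+03]
 [ 0.00000e+00  0.00000e+00  0.00000e+00  1.00000e+00]] 482.9877463011666
scene [[-8.00000e-01  4.40000e-01 -4.20000e-01  1.11809e+03]
 [ 6.10000e-01  5.80000e-01 -5.40000e-01  8.89180e+02]
 [ 0.00000e+00 -6.90000e-01 -7.30000e-01  1.16632e+03]
 [ 0.00000e+00  0.00000e+00  0.00000e+00  1.00000e+00]] 538.4815905821655
{'clock': 0.05, 'joints': array([-1.28590781e+00,  2.64713805e-01,  1.60535343e+00, -2.09932498e-05,
        1.27365629e+00, -3.68962955e-02]), 'joint_velocities': array([ 0.00086964, -0.00048172, -0.0002567 ,  0.00155657, -0.0010707 ,
        0.000955  ]), 'joint_torque': array([ 2.63441689e-04, -5.03949237e+01, -3.58334434e+01,  7.31644384e-02,
        2.39051040e-02, -7.65773552e-05]), 'position': array([ 213.25436144, -639.62269782,  202.22567796]), 'ee_rot': array([-3.09893176e+00, -5.02951677e-01,  4.44951119e-04]), 'force': array([0.19180924, 0.49678497, 0.31662694]), 'ft_torque': array([-0.01412804,  0.05186094, -0.00760717]), 'grasp_force': 0.0, 'finger_gap': 88.23316839632952}
```

View pics/top0.png

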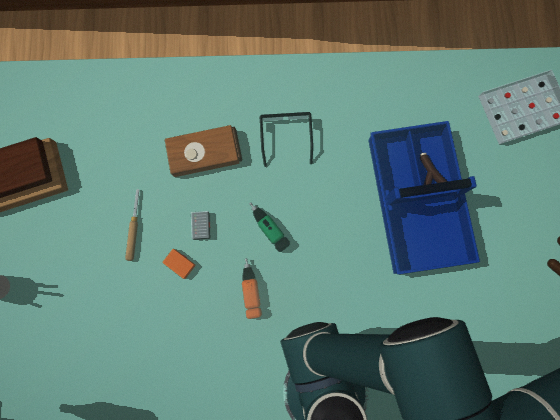

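View pics/scene0.png

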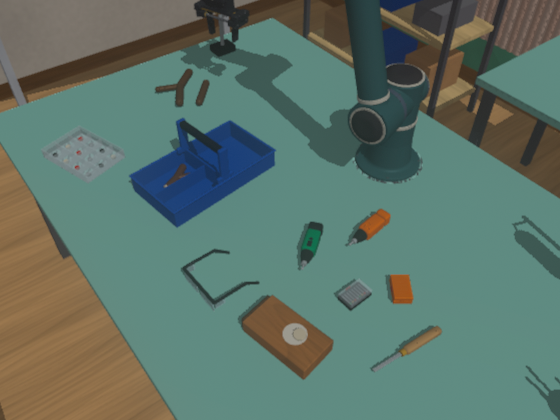

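The top view shows two tools and two cases.
- **Tools:** green at (270,228), orange at (252,290). The green one is the rotary.
- **Cases:** grey with a clear lid at (201,225), orange at (179,264). The grey one is the burr case.
- **Caddy:** centred near (428,197), with the big bay towards the robot. The antler is in the right pocket and the left pocket (395,150) is empty.

Next I'll measure and make one enlarged crop to confirm.

```bash
python3 - <<'E'
from h import *
c,T=pickle.load(open("top.pkl","rb")); im=c["img"]; P=pts(c,T); hsv=cv2.cvtColor(im,cv2.COLOR_RGB2HSV)
cv2.imwrite("pics/crop0.png",cv2.resize(im[180:330,120:320],None,fx=4,fy=4,interpolation=cv2.INTER_CUBIC)[...,::-1])
print("table z",np.nanmedian(P[330:,200:260,2]),np.nanmedian(P[80:110,100:240,2]))
def rep(name,m,zmin,zmax):
    m=m&(P[...,2]>zmin)&(P[...,2]<zmax); m=m.astype(np.uint8)
    n,l,s,_=cv2.connectedComponentsWithStats(m); 
    if n<2: print(name,"none");return
    k=1+np.argmax(s[1:,4]); q=P[l==k]; r=cv2.minAreaRect(q[:,:2].astype(np.float32))
    print(name,s[k,4],"rect",np.round(r[0],1),np.round(r[1],1),round(r[2],1),"z95",np.percentile(q[:,2],[5,50,95]).round(1)); return l==k
box=lambda u0,v0,u1,v1:(lambda m:(m.__setitem__((slice(v0,v1),slice(u0,u1)),True),m)[1])(np.zeros(im.shape[:2],bool))
g=rep("rotary all",box(240,195,300,260),8,70)
rep("rotary housing top",box(240,195,300,260),32,70)
q=P[box(240,195,300,260)&(P[...,2]>8)]; print("nose end: max x pt",q[np.argmax(q[:,0])])
rep("case",box(185,205,218,245),10,60)
rep("case top",box(185,205,218,245),20,60)
rep("gouge",box(115,180,150,270),6,60)
rep("block",box(155,115,250,185),25,80)
rep("glasses",box(250,105,325,175),8,80)
rep("orange",box(240,255,270,325),10,70)
rep("orcase",box(155,245,200,285),10,70)
rep("caddy rim",box(355,110,500,285)&(hsv[...,0]>105)&(hsv[...,0]<130),55,72)
rep("bar",box(380,165,490,205)&(hsv[...,2]<60),150,200)
rep("antler",box(405,130,460,200)&((hsv[...,0]<25)|(hsv[...,0]>170))&(hsv[...,2]>30),0,60)
E
```

```text
table z 0.1228600993110831 0.42783332010344566
rotary all 700 rect [460.5 153.7] [167.6  42.8] 36.3 z95 [25.9 37.9 44.1]
rotary housing top 572 rect [445.2 142.9] [128.3  42.1] 36.4 z95 [33.1 38.9 44.4]
nose end: max x pt [528.88397079 202.17792003  16.71074289]
case 500 rect [466.5 346.4] [82.2 52.2] 1.8 z95 [19.5 26.  30.8]
case top 468 rect [465.  346.2] [78.3 51.9] 1.1 z95 [21.8 26.2 30.8]
gouge 450 rect [471.1 543.9] [ 27.5 210.2] 84.8 z95 [ 9.4 19.3 25.3]
block 2705 rect [685.  338.3] [113.6 210.1] 10.9 z95 [38.  45.2 50.8]
glasses 523 rect [722.4  93.5] [162.9 152. ] 1.5 z95 [12.7 42.6 49.9]
orange 751 rect [284.8 203.9] [166.3  43.6] 6.8 z95 [24.8 37.6 43.6]
orcase 512 rect [356.5 406.7] [79.1 52.6] 53.0 z95 [20.6 26.1 30.6]
caddy rim 1396 rect [ 529.8 -285.8] [407.6 230. ] 7.3 z95 [58.1 65.2 69.8]
bar 625 rect [ 530.7 -286.2] [ 25.7 185.1] 7.2 z95 [167.6 175.1 179.7]
antler 309 rect [ 618.5 -329.4] [92.5 57.9] 7.3 z95 [18.6 25.6 31.4]
```

View pics/crop0.png

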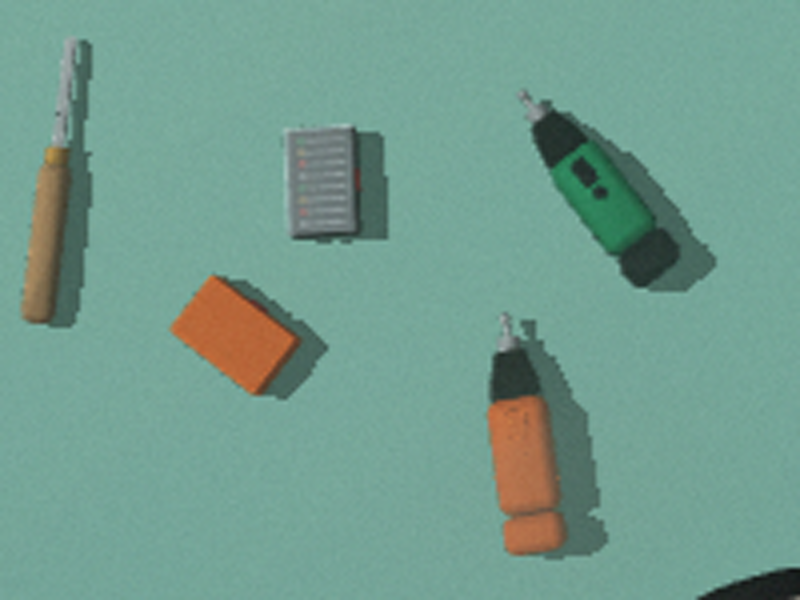

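The crop confirms both: the green tool at crop (600,185), and the grey clear-lid case with its red latch at crop (322,182). Both are upright and clear of their neighbours. I'll write a small helper that works out the rows, then move.

```bash
cat > plan.py <<'E'
# plan.py  x y z yaw_x_deg n  [x y z yaw n ...]: rows (tool axes, scaled) from measured pose, constant world velocity
import sys; from h import *
st=env.get_state(); Rm=R.from_rotvec(st["ee_rot"]).as_matrix(); p=np.array(st["position"]); yaw=np.degrees(np.arctan2(Rm[1,0],Rm[0,0]))
print("now",p.round(1),"yaw",round(yaw,2),"tilt",np.degrees(np.arccos(-Rm[2,2])).round(2),"gap",round(st["finger_gap"],1),"t",round(st["clock"],2),"j",np.round(st["joints"],2),"F",np.round(st["force"],1),st["grasp_force"])
a=list(map(float,sys.argv[1:]))
for i in range(0,len(a),5):
    t=np.array(a[i:i+3]); n=int(a[i+4]); dy=((a[i+3]-yaw)+180)%360-180
    for k in range(n):
        th=np.radians(yaw+dy*k/n); d=(t-p)/n; 
        print([round(v,3) for v in (( np.cos(th)*d[0]+np.sin(th)*d[1])/500,(np.sin(th)*d[0]-np.cos(th)*d[1])/500,-d[2]/500,0,0,-np.radians(dy/n)/.5)],end=",\n")
    p=t; yaw=a[i+3]
E
python3 plan.py 420 -250 210 25 10 440.3 138.9 120 36.3 10
```

```text
now [ 213.3 -639.7  202.3] yaw 18.44 tilt 0.11 gap 88.1 t 0.1 j [-1.29  0.26  1.61 -0.    1.27 -0.04] F [-1.2 -0.   0.2] 0.0
[np.float64(0.064), np.float64(-0.061), np.float64(-0.002), 0, 0, np.float64(-0.023)],
[np.float64(0.065), np.float64(-0.06), np.float64(-0.002), 0, 0, np.float64(-0.023)],
[np.float64(0.065), np.float64(-0.059), np.float64(-0.002), 0, 0, np.float64(-0.023)],
[np.float64(0.066), np.float64(-0.059), np.float64(-0.002), 0, 0, np.float64(-0.023)],
[np.float64(0.067), np.float64(-0.058), np.float64(-0.002), 0, 0, np.float64(-0.023)],
[np.float64(0.067), np.float64(-0.057), np.float64(-0.002), 0, 0, np.float64(-0.023)],
[np.float64(0.068), np.float64(-0.056), np.float64(-0.002), 0, 0, np.float64(-0.023)],
[np.float64(0.069), np.float64(-0.056), np.float64(-0.002), 0, 0, np.float64(-0.023)],
[np.float64(0.069), np.float64(-0.055), np.float64(-0.002), 0, 0, np.float64(-0.023)],
[np.float64(0.07), np.float64(-0.054), np.float64(-0.002), 0, 0, np.float64(-0.023)],
[np.float64(0.037), np.float64(-0.069), np.float64(0.018), 0, 0, np.float64(-0.039)],
[np.float64(0.038), np.float64(-0.068), np.float64(0.018), 0, 0, np.float64(-0.039)],
[np.float64(0.039), np.float64(-0.067), np.float64(0.018), 0, 0, np.float64(-0.039)],
[np.float64(0.041), np.float64(-0.066), np.float64(0.018), 0, 0, np.float64(-0.039)],
[np.float64(0.042), np.float64(-0.066), np.float64(0.018), 0, 0, np.float64(-0.039)],
[np.float64(0.043), np.float64(-0.065), np.float64(0.018), 0, 0, np.float64(-0.039)],
[np.float64(0.044), np.float64(-0.064), np.float64(0.018), 0, 0, np.float64(-0.039)],
[np.float64(0.046), np.float64(-0.063), np.float64(0.018), 0, 0, np.float64(-0.039)],
[np.float64(0.047), np.float64(-0.062), np.float64(0.018), 0, 0, np.float64(-0.039)],
[np.float64(0.048), np.float64(-0.061), np.float64(0.018), 0, 0, np.float64(-0.039)],
```

>>> move_arm:
  deltas:
    - [[0.064,-0.061,-0.002,0,0,-0.023],[0.065,-0.06,-0.002,0,0,-0.023],[0.065,-0.059,-0.002,0,0,-0.023],[0.066,-0.059,-0.002,0,0,-0.023],[0.067,-0.058,-0.002,0,0,-0.023],[0.067,-0.057,-0.002,0,0,-0.023],[0.068,-0.056,-0.002,0,0,-0.023],[0.069,-0.056,-0.002,0,0,-0.023],[0.069,-0.055,-0.002,0,0,-0.023],[0.07,-0.054,-0.002,0,0,-0.023]]
  gripper: 1

```text
clock: 1.1
position: [420.8, -248.4, 213.2]
ee_rot: [-3.067, -0.681, 0.0]
force: [0.4, -0.5, -0.5]
finger_gap: 88.1
grasp_force: 0.0
```

>>> move_arm:
  deltas:
    - [[0.037,-0.069,0.018,0,0,-0.039],[0.038,-0.068,0.018,0,0,-0.039],[0.039,-0.067,0.018,0,0,-0.039],[0.041,-0.066,0.018,0,0,-0.039],[0.042,-0.066,0.018,0,0,-0.039],[0.043,-0.065,0.018,0,0,-0.039],[0.044,-0.064,0.018,0,0,-0.039],[0.046,-0.063,0.018,0,0,-0.039],[0.047,-0.062,0.018,0,0,-0.039],[0.048,-0.061,0.018,0,0,-0.039]]

```text
clock: 2.1
position: [441.0, 140.1, 122.9]
ee_rot: [2.986, 0.977, -0.0]
force: [0.1, -0.5, 0.3]
finger_gap: 88.3
grasp_force: 0.0
```

```bash
sed -i 's/round(v,3) for/float(round(v,3)) for/; s/,end=",\\n"/,end=","/' plan.py
python3 - <<'E'
from h import *
c,T,st=shot("wrist"); P=pts(c,T); hsv=cv2.cvtColor(c["img"],cv2.COLOR_RGB2HSV)
cv2.imwrite("pics/w1.png",c["img"][...,::-1])
m=((hsv[...,0]>65)&(hsv[...,0]<85)&(hsv[...,1]>140)&(P[...,2]>30)&(P[...,2]<60)).astype(np.uint8)
n,l,s,_=cv2.connectedComponentsWithStats(m);k=1+np.argmax(s[1:,4]);q=P[l==k];print(s[k],cv2.minAreaRect(q[:,:2].astype(np.float32)),np.percentile(q[:,2],[5,50,95]))
print(st["position"],st["clock"])
E
python3 plan.py 440.3 138.9 5 36.3 10
```

```text
[ 251  146   51   99 4148] ((447.60980224609375, 143.6170654296875), (83.46510314941406, 40.2939453125), 36.24604797363281) [34.11605128 39.30350966 41.01393598]
[441.00894442 140.12652515 122.94678741] 2.1
now [440.4 144.6 121.6] yaw 36.39 tilt 0.22 gap 88.0 t 2.15 j [ 0.26 -0.07  2.13  0.    1.09  1.19] F [ 0.   3.5 -0.7] 0.0
[-0.001, 0.001, 0.023, 0.0, 0.0, 0.0],[-0.001, 0.001, 0.023, 0.0, 0.0, 0.0],[-0.001, 0.001, 0.023, 0.0, 0.0, 0.0],[-0.001, 0.001, 0.023, 0.0, 0.0, 0.0],[-0.001, 0.001, 0.023, 0.0, 0.0, 0.0],[-0.001, 0.001, 0.023, 0.0, 0.0, 0.0],[-0.001, 0.001, 0.023, 0.0, 0.0, 0.0],[-0.001, 0.001, 0.023, 0.0, 0.0, 0.0],[-0.001, 0.001, 0.023, 0.0, 0.0, 0.0],[-0.001, 0.001, 0.023, 0.0, 0.0, 0.0],
```

View pics/w1.png

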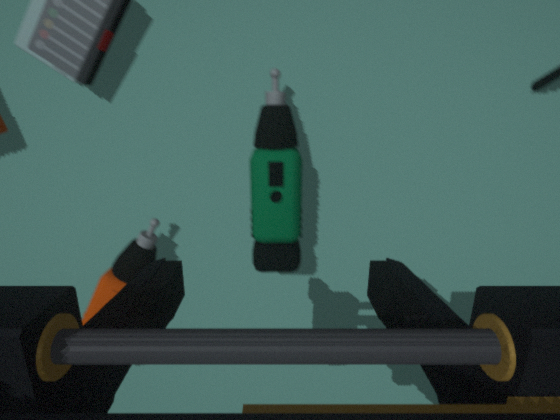

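The wrist view shows the green tool aligned with the gripper at (277,200), with free space both sides for the fingers. I'll descend and let it settle.

>>> move_arm:
  deltas:
    - [[-0.002,0.002,0.02,0,0,0],[0,0.002,0.03,0,0,0],[0,0,0.03,0,0,0],[0,0,0.03,0,0,0],[0,0,0.03,0,0,0],[0,0,0.025,0,0,0],[0,0,0.015,0,0,0],[0,0,0,0,0,0],[0,0,0,0,0,0],[0,0,0,0,0,0]]

```text
clock: 3.15
position: [442.7, 136.4, 34.3]
ee_rot: [2.986, 0.976, 0.002]
force: [0.4, -0.1, 0.1]
finger_gap: 88.0
grasp_force: 0.0
```

```bash
python3 plan.py 440.3 138.9 5 36.3 3
```

```text
now [442.7 136.4  34.3] yaw 36.2 tilt 0.08 gap 88.0 t 3.15 j [ 0.25  0.04  2.2  -0.    0.9   1.18] F [ 0.4 -0.1  0.1] 0.0
[-0.0, -0.002, 0.02, 0.0, 0.0, -0.001],[-0.0, -0.002, 0.02, 0.0, 0.0, -0.001],[-0.0, -0.002, 0.02, 0.0, 0.0, -0.001],
```

>>> move_arm:
  deltas:
    - [[0,-0.003,0.02,0,0,0],[0,-0.003,0.02,0,0,0],[0,0,0.014,0,0,0],[0,0,0.004,0,0,0],[0,0,0,0,0,0],[0,0,0,0,0,0],[0,0,0,0,0,0],[0,0,0,0,0,0],[0,0,0,0,0,0],[0,0,0,0,0,0]]

```text
clock: 4.15
position: [440.3, 138.8, 4.7]
ee_rot: [2.986, 0.976, 0.001]
force: [0.6, 0.5, -0.5]
finger_gap: 88.5
grasp_force: 0.0
```

>>> move_arm:
  deltas:
    - [[0,0,0,0,0,0],[0,0,0,0,0,0],[0,0,0,0,0,0],[0,0,0,0,0,0],[0,0,0,0,0,0],[0,0,0,0,0,0],[0,0,0,0,0,0],[0,0,0,0,0,0],[0,0,0,0,0,0],[0,0,0,0,0,0]]
  gripper: -1

```text
clock: 5.15
position: [441.0, 139.1, 5.2]
ee_rot: [-2.986, -0.976, -0.002]
force: [-0.5, 1.0, 5.1]
finger_gap: 10.1
grasp_force: 2.7
```

```bash
python3 plan.py 440.3 138.9 205 36.3 8
```

```text
now [441.  139.1   5.2] yaw 36.19 tilt 0.09 gap 10.1 t 5.15 j [0.25 0.08 2.22 0.   0.83 1.19] F [-0.5  1.   5.1] 2.7094439965958372
[-0.0, -0.0, -0.05, 0.0, 0.0, -0.0],[-0.0, -0.0, -0.05, 0.0, 0.0, -0.0],[-0.0, -0.0, -0.05, 0.0, 0.0, -0.0],[-0.0, -0.0, -0.05, 0.0, 0.0, -0.0],[-0.0, -0.0, -0.05, 0.0, 0.0, -0.0],[-0.0, -0.0, -0.05, 0.0, 0.0, -0.0],[-0.0, -0.0, -0.05, 0.0, 0.0, -0.0],[-0.0, -0.0, -0.05, 0.0, 0.0, -0.0],
```

The gap is 10 mm and the housing is 42 mm wide, so something is wrong. I'll look before doing anything else.

```bash
python3 - <<'E'
from h import *
a=shot("wrist")[0]["img"]; b=shot("scene")[0]["img"][170:320,240:440]
b=cv2.resize(b,(560,420)); cv2.imwrite("pics/g1.png",cv2.resize(np.hstack([a,b]),(800,300))[...,::-1]); print(env.get_state()["finger_gap"])
E
```

```text
2.4413088336190008
```

View pics/g1.png

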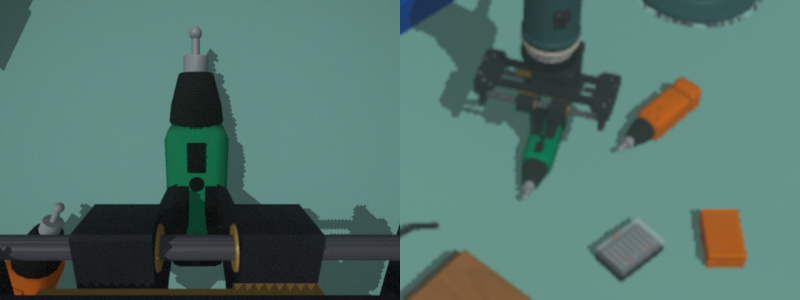

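```bash
python3 - <<'E'
from h import *
c,T,st=shot("wrist"); P=pts(c,T); hsv=cv2.cvtColor(c["img"],cv2.COLOR_RGB2HSV)
cv2.imwrite("pics/w2.png",c["img"][...,::-1]); print(st["finger_gap"],st["grasp_force"],st["position"],T[:3,3])
m=((hsv[...,0]>65)&(hsv[...,0]<85)&(hsv[...,1]>140)&(P[...,2]>25)&(P[...,2]<80)).astype(np.uint8)
n,l,s,_=cv2.connectedComponentsWithStats(m);k=1+np.argmax(s[1:,4]);q=P[l==k];print(s[k],cv2.minAreaRect(q[:,:2].astype(np.float32)),np.percentile(q[:,2],[5,50,95]))
Ti=np.linalg.inv(np.block([[R.from_rotvec(st["ee_rot"]).as_matrix(),np.array(st["position"])[:,None]],[np.zeros((1,3)),np.ones((1,1))]]))
Q=P@Ti[:3,:3].T+Ti[:3,3]
for v in range(40,380,20): print(v,[(tuple(Q[v,u].round(0).astype(int)) if np.isfinite(Q[v,u,0]) else None) for u in (235,250,262,277,292,305,320)])
E
```

```text
2.4413088336190008 2.6594692010803556 [441.00669781 139.13816944   5.20106024] [501.5802957  182.85187241 186.44719241]
[ 231  173   89  109 6154] ((457.883544921875, 151.090087890625), (53.643978118896484, 41.92509460449219), 36.99983596801758) [32.71157202 38.7882858  40.68227073]
40 [(np.int64(108), np.int64(-19), np.int64(5)), (np.int64(109), np.int64(-12), np.int64(6)), (np.int64(109), np.int64(-6), np.int64(6)), (np.int64(104), np.int64(1), np.int64(-17)), (np.int64(109), np.int64(9), np.int64(6)), (np.int64(109), np.int64(15), np.int64(6)), (np.int64(108), np.int64(23), np.int64(4))]
60 [(np.int64(99), np.int64(-20), np.int64(5)), (np.int64(99), np.int64(-12), np.int64(5)), (np.int64(99), np.int64(-6), np.int64(4)), (np.int64(97), np.int64(1), np.int64(-17)), (np.int64(99), np.int64(9), np.int64(5)), (np.int64(100), np.int64(15), np.int64(5)), (np.int64(100), np.int64(23), np.int64(5))]
80 [(np.int64(90), np.int64(-20), np.int64(6)), (np.int64(90), np.int64(-12), np.int64(6)), (np.int64(88), np.int64(-5), np.int64(-21)), (np.int64(88), np.int64(1), np.int64(-23)), (np.int64(90
[... 3852 characters left out ...]
-85)), (np.int64(33), np.int64(10), np.int64(-119))]
340 [(np.int64(29), np.int64(-8), np.int64(-120)), (np.int64(25), np.int64(-5), np.int64(-116)), (np.int64(25), np.int64(-2), np.int64(-115)), (np.int64(26), np.int64(1), np.int64(-116)), (np.int64(25), np.int64(4), np.int64(-115)), (np.int64(24), np.int64(7), np.int64(-114)), (np.int64(31), np.int64(10), np.int64(-123))]
360 [(np.int64(25), np.int64(-8), np.int64(-122)), (np.int64(21), np.int64(-5), np.int64(-117)), (np.int64(22), np.int64(-2), np.int64(-118)), (np.int64(21), np.int64(1), np.int64(-117)), (np.int64(21), np.int64(4), np.int64(-117)), (np.int64(21), np.int64(7), np.int64(-117)), (np.int64(25), np.int64(10), np.int64(-122))]
```

View pics/w2.png

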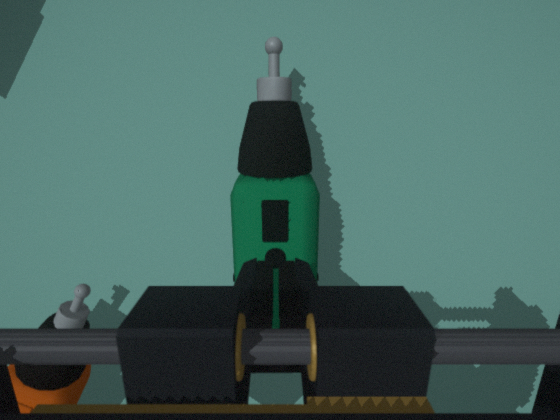

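The fingers read shut while the housing sits between or under them. I'll open up, rise a little and measure where the fingertips really are.

>>> move_arm:
  deltas:
    - [[0,0,0,0,0,0],[0,0,0,0,0,0],[0,0,0,0,0,0],[0,0,0,0,0,0],[0,0,0,0,0,0],[0,0,0,0,0,0],[0,0,0,0,0,0],[0,0,0,0,0,0],[0,0,0,0,0,0],[0,0,0,0,0,0]]
  gripper: 1

```text
clock: 6.3
position: [439.2, 138.6, 3.9]
ee_rot: [-2.986, -0.976, 0.003]
force: [0.2, -0.9, 0.4]
finger_gap: 78.2
grasp_force: 0.0
```

```bash
python3 - <<'E'
from h import *
c,T,st=shot("wrist"); P=pts(c,T); pickle.dump((c,T,st),open("w3.pkl","wb"))
print(st["finger_gap"],st["grasp_force"],st["position"],st["force"])
Rm=R.from_rotvec(st["ee_rot"]).as_matrix(); Q=(P-st["position"])@Rm
m=(np.abs(Q[...,0])<14)&(np.abs(Q[...,1])>38)&(np.abs(Q[...,1])<66)
for lo in range(-70,10,5):
    k=m&(Q[...,2]>=lo)&(Q[...,2]<lo+5); print(lo,k.sum(),"y>0",(k&(Q[...,1]>0)).sum(), c["img"][k].mean(0).round() if k.any() else "")
a=Q[...,2].copy()
for v in range(200,420,20): print(v,[tuple(int(round(x)) if np.isfinite(x) else -999 for x in Q[v,u]) for u in (150,165,175,182,372,380,390,405)])
E
```

```text
78.21563943966811 0.0 [439.17930707 138.6277851    3.85250553] [ 0.22818446 -0.93266085  0.43910392]
-70 797 y>0 394 [19. 24. 25.]
-65 876 y>0 437 [19. 25. 25.]
-60 905 y>0 451 [20. 26. 26.]
-55 729 y>0 361 [21. 27. 27.]
-50 599 y>0 307 [21. 29. 28.]
-45 528 y>0 271 [21. 29. 29.]
-40 423 y>0 206 [25. 35. 34.]
-35 19 y>0 10 [37. 53. 51.]
-30 0 y>0 0 
-25 0 y>0 0 
-20 0 y>0 0 
-15 0 y>0 0 
-10 0 y>0 0 
-5 0 y>0 0 
0 3718 y>0 1869 [ 90. 130. 123.]
5 136 y>0 65 [ 90. 130. 124.]
200 [(27, -70, 4), (27, -61, 3), (27, -56, 3), (27, -52, 4), (27, 55, 4), (27, 59, 4), (27, 65, 4), (27, 74, 5)]
220 [(16, -71, 3), (15, -62, 4), (15, -57, 4), (15, -53, 5), (15, 56, 4), (15, 61, 5), (16, 66, 3), (15, 75, 5)]
240 [(3, -72, 4), (3, -63, 3), (3, -58, 4), (3, -54, 4), (3, 57, 4), (3, 62, 6), (3, 67, 3), (3, 77, 5)]
260 [(-10, -74, 4), (-10, -65, 4), (9, -46, -37), (-9, -55, 4), (-10, 58, 4), (10, 48, -39), (-9, 68, 3), (-9, 77, 4)]
280 [(10, -50, -57), (8, -45, -55), (8, -41, -55), (7, -39, -52), (8, 41, -54), (8, 44, -53), (9, 48, -55), (9, 53, -57)]
300 [(-999, -999, -999), (8, -40, -70), (2, -40, -60), (-1, -39, -54), (0, 41, -57), (5, 41, -65), (9, 43, -71), (8, 48, -70)]
320 [(6, -43, -80), (4, -39, -76), (-6, -40, -62), (-10, -39, -55), (-8, 41, -59), (-2, 41, -67), (6, 40, -80), (7, 45, -80)]
340 [(25, -28, -116), (25, -24, -116), (25, -22, -115), (25, -21, -115), (25, 23, -115), (25, 24, -116), (25, 27, -115), (25, 30, -115)]
360 [(21, -28, -117), (21, -24, -117), (21, -22, -117), (20, -21, -116), (21, 23, -117), (21, 24, -117), (20, 27, -116), (21, 30, -117)]
380 [(-96, -83, 3), (-97, -73, 4), (-98, -67, 5), (-97, -62, 4), (-97, 65, 4), (-97, 71, 4), (-97, 77, 4), (-96, 87, 3)]
400 [(-114, -85, 4), (-115, -75, 5), (-115, -68, 5), (-114, -63, 4), (-115, 67, 5), (-113, 72, 4), (-114, 79, 5), (-114, 89, 4)]
```

The depth image settles it: the finger tips end about 36 mm short of the reported TCP. They're at tool z ≈ -36, and they closed just on top of the housing. So I'll set all heights 36 mm lower and descend gently while watching the force.

>>> move_arm:
  deltas:
    - [[0,0,0,0,0,0],[0,0,0,0,0,0],[0,0,0.012,0,0,0],[0,0,0.012,0,0,0],[0,0,0.012,0,0,0],[0,0,0.012,0,0,0],[0,0,0.008,0,0,0],[0,0,0.006,0,0,0],[0,0,0,0,0,0],[0,0,0,0,0,0]]

```text
clock: 7.35
position: [440.2, 138.8, -26.5]
ee_rot: [2.986, 0.976, -0.0]
force: [0.5, 0.1, 0.8]
finger_gap: 88.2
grasp_force: 0.0
```

```bash
python3 plan.py
```

```text
now [440.2 138.8 -26.5] yaw 36.2 tilt 0.0 gap 88.2 t 7.35 j [ 0.25  0.14  2.24 -0.    0.76  1.19] F [0.5 0.1 0.8] 0.0
```

>>> move_arm:
  deltas:
    - [[0,0,0.006,0,0,0],[0,0,0,0,0,0],[0,0,0,0,0,0],[0,0,0,0,0,0],[0,0,0,0,0,0],[0,0,0,0,0,0],[0,0,0,0,0,0],[0,0,0,0,0,0],[0,0,0,0,0,0],[0,0,0,0,0,0]]
  gripper: -1

```text
clock: 8.35
position: [440.3, 138.7, -29.4]
ee_rot: [2.986, 0.976, 0.0]
force: [0.7, -1.0, 1.4]
finger_gap: 41.8
grasp_force: 30.0
```

```bash
python3 plan.py 440 139 40 36.3 4 440 139 150 36.3 6 425 -100 175 20 10
```

```text
now [440.3 138.7 -29.4] yaw 36.2 tilt 0.01 gap 41.8 t 8.35 j [ 0.25  0.14  2.24 -0.    0.76  1.19] F [ 0.7 -1.   1.4] 29.99948451295495
[-0.0, -0.0, -0.035, 0.0, 0.0, -0.001],[-0.0, -0.0, -0.035, 0.0, 0.0, -0.001],[-0.0, -0.0, -0.035, 0.0, 0.0, -0.001],[-0.0, -0.0, -0.035, 0.0, 0.0, -0.001],[0.0, 0.0, -0.037, 0.0, 0.0, -0.0],[0.0, 0.0, -0.037, 0.0, 0.0, -0.0],[0.0, 0.0, -0.037, 0.0, 0.0, -0.0],[0.0, 0.0, -0.037, 0.0, 0.0, -0.0],[0.0, 0.0, -0.037, 0.0, 0.0, -0.0],[0.0, 0.0, -0.037, 0.0, 0.0, -0.0],[-0.031, 0.037, -0.005, 0.0, 0.0, 0.057],[-0.03, 0.038, -0.005, 0.0, 0.0, 0.057],[-0.029, 0.038, -0.005, 0.0, 0.0, 0.057],[-0.027, 0.039, -0.005, 0.0, 0.0, 0.057],[-0.026, 0.04, -0.005, 0.0, 0.0, 0.057],[-0.025, 0.041, -0.005, 0.0, 0.0, 0.057],[-0.024, 0.041, -0.005, 0.0, 0.0, 0.057],[-0.023, 0.042, -0.005, 0.0, 0.0, 0.057],[-0.022, 0.043, -0.005, 0.0, 0.0, 0.057],[-0.02, 0.043, -0.005, 0.0, 0.0, 0.057],
```

The grip is good: 41.8 mm gap at 30 N. I'll lift and carry it over.

>>> move_arm:
  deltas:
    - [[0,0,-0.02,0,0,0],[0,0,-0.03,0,0,0],[0,0,-0.035,0,0,0],[0,0,-0.035,0,0,0],[0,0,-0.035,0,0,0],[0,0,-0.035,0,0,0],[0,0,-0.035,0,0,0],[0,0,-0.035,0,0,0],[0,0,-0.03,0,0,0],[0,0,-0.02,0,0,0]]

```text
clock: 9.35
position: [440.1, 138.9, 126.8]
ee_rot: [-2.986, -0.976, -0.001]
force: [1.2, -0.4, -3.0]
finger_gap: 41.7
grasp_force: 30.0
```

```bash
python3 plan.py 425 -90 125 21 10 412 -306 125 7.3 10
```

```text
now [440.1 138.9 126.8] yaw 36.2 tilt 0.05 gap 41.7 t 9.35 j [ 0.25 -0.08  2.13  0.    1.1   1.19] F [ 1.2 -0.4 -3. ] 29.99907143879682
[-0.029, 0.035, 0.0, 0.0, 0.0, 0.053],[-0.029, 0.036, 0.0, 0.0, 0.0, 0.053],[-0.028, 0.037, 0.0, 0.0, 0.0, 0.053],[-0.027, 0.037, 0.0, 0.0, 0.0, 0.053],[-0.026, 0.038, 0.0, 0.0, 0.0, 0.053],[-0.025, 0.039, 0.0, 0.0, 0.0, 0.053],[-0.024, 0.039, 0.0, 0.0, 0.0, 0.053],[-0.022, 0.04, 0.0, 0.0, 0.0, 0.053],[-0.021, 0.041, 0.0, 0.0, 0.0, 0.053],[-0.02, 0.041, 0.0, 0.0, 0.0, 0.053],[-0.018, 0.039, -0.0, 0.0, 0.0, 0.048],[-0.017, 0.04, -0.0, 0.0, 0.0, 0.048],[-0.016, 0.04, -0.0, 0.0, 0.0, 0.048],[-0.015, 0.041, -0.0, 0.0, 0.0, 0.048],[-0.014, 0.041, -0.0, 0.0, 0.0, 0.048],[-0.013, 0.041, -0.0, 0.0, 0.0, 0.048],[-0.012, 0.042, -0.0, 0.0, 0.0, 0.048],[-0.011, 0.042, -0.0, 0.0, 0.0, 0.048],[-0.01, 0.042, -0.0, 0.0, 0.0, 0.048],[-0.009, 0.042, -0.0, 0.0, 0.0, 0.048],
```

>>> move_arm:
  deltas:
    - [[-0.029,0.035,0,0,0,0.053],[-0.029,0.036,0,0,0,0.053],[-0.028,0.037,0,0,0,0.053],[-0.027,0.037,0,0,0,0.053],[-0.026,0.038,0,0,0,0.053],[-0.025,0.039,0,0,0,0.053],[-0.024,0.039,0,0,0,0.053],[-0.022,0.04,0,0,0,0.053],[-0.021,0.041,0,0,0,0.053],[-0.02,0.041,0,0,0,0.053]]

```text
clock: 10.35
position: [423.8, -91.1, 125.2]
ee_rot: [-3.089, -0.571, 0.001]
force: [0.9, -0.4, -3.3]
finger_gap: 41.8
grasp_force: 30.0
```

>>> move_arm:
  deltas:
    - [[-0.018,0.039,0,0,0,0.048],[-0.017,0.04,0,0,0,0.048],[-0.016,0.04,0,0,0,0.048],[-0.015,0.041,0,0,0,0.048],[-0.014,0.041,0,0,0,0.048],[-0.013,0.041,0,0,0,0.048],[-0.012,0.042,0,0,0,0.048],[-0.011,0.042,0,0,0,0.048],[-0.01,0.042,0,0,0,0.048],[-0.009,0.042,0,0,0,0.048]]

```text
clock: 11.35
position: [410.9, -305.7, 124.9]
ee_rot: [-3.132, -0.198, 0.002]
force: [-0.2, 3.0, -1.8]
finger_gap: 42.1
grasp_force: 30.0
```

>>> move_arm:
  deltas:
    - [[0,0,0,0,0,0],[0,0,0,0,0,0],[0,0,0,0,0,0],[0,0,0.01,0,0,0],[0,0,0.02,0,0,0],[0,0,0.02,0,0,0],[0,0,0.01,0,0,0],[0,0,0,0,0,0],[0,0,0,0,0,0],[0,0,0,0,0,0]]

```text
clock: 12.35
position: [412.2, -306.6, 95.8]
ee_rot: [3.135, 0.199, 0.001]
force: [-0.4, -0.5, -2.4]
finger_gap: 41.5
grasp_force: 29.9
```

```bash
python3 - <<'E'
from h import *
c,T,st=shot("top"); P=pts(c,T); hsv=cv2.cvtColor(c["img"],cv2.COLOR_RGB2HSV)
# nose in wrist view vs. partition; bar
m=(hsv[...,0]>105)&(hsv[...,0]<130)&(P[...,2]>55)&(P[...,2]<72); q=P[m]; print(m.sum(),cv2.minAreaRect(q[:,:2].astype(np.float32)))
c,T,st=shot("wrist");cv2.imwrite("pics/w4.png",c["img"][...,::-1])
E
python3 plan.py 411.9 -306.2 -20 7.3 8
```

```text
980 ((540.5897216796875, -405.5077209472656), (407.5663146972656, 229.98277282714844), 16.028947830200195)
now [ 412.2 -306.7   96. ] yaw 7.26 tilt 0.05 gap 42.0 t 12.45 j [-0.69  0.05  2.06 -0.    1.03  0.76] F [-0.5  0.2 -2.4] 29.93751162663102
[-0.0, -0.0, 0.029, 0.0, 0.0, -0.0],[-0.0, -0.0, 0.029, 0.0, 0.0, -0.0],[-0.0, -0.0, 0.029, 0.0, 0.0, -0.0],[-0.0, -0.0, 0.029, 0.0, 0.0, -0.0],[-0.0, -0.0, 0.029, 0.0, 0.0, -0.0],[-0.0, -0.0, 0.029, 0.0, 0.0, -0.0],[-0.0, -0.0, 0.029, 0.0, 0.0, -0.0],[-0.0, -0.0, 0.029, 0.0, 0.0, -0.0],
```

View pics/w4.png

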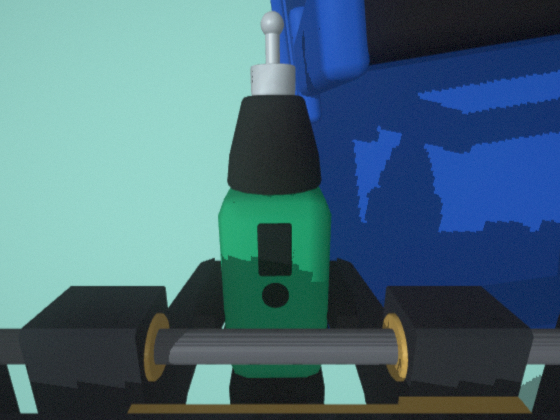

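The caddy is no longer where it was. It's now centred at (541,-405) with its long axis at 16°. On the sweep in, the nose, level with the bar at about 150–175 mm, caught the handle upright and slid the caddy along. It stands level, with the rim seen at full size. I'll back off, lift above the handle, and use the new pose.

```bash
python3 - <<'E'
from h import *
c,T,st=shot("top"); P=pts(c,T); hsv=cv2.cvtColor(c["img"],cv2.COLOR_RGB2HSV)
m=(hsv[...,0]>105)&(hsv[...,0]<130)&(P[...,2]>55)&(P[...,2]<72); q=P[m]; print(cv2.minAreaRect(q[:,:2].astype(np.float32)))
m=(hsv[...,2]<60)&(P[...,2]>150)&(P[...,2]<182)&(P[...,0]>480)&(P[...,1]<-300); q=P[m]; print(m.sum(),cv2.minAreaRect(q[:,:2].astype(np.float32)))
E
python3 plan.py 360 -308 160 7.3 6 400 -445 165 16 8 421 -445 130 16 6
```

```text
((541.2359619140625, -405.7825927734375), (408.3355712890625, 231.60400390625), 16.23863983154297)
521 ((534.0975341796875, -395.9603271484375), (39.522735595703125, 212.0841064453125), 20.682186126708984)
now [ 412.2 -306.7   96. ] yaw 7.26 tilt 0.05 gap 41.8 t 12.5 j [-0.69  0.05  2.06  0.    1.03  0.76] F [-0.4 -0.4 -3.5] 29.937589913606644
[-0.017, -0.002, -0.021, 0.0, 0.0, -0.0],[-0.017, -0.002, -0.021, 0.0, 0.0, -0.0],[-0.017, -0.002, -0.021, 0.0, 0.0, -0.0],[-0.017, -0.002, -0.021, 0.0, 0.0, -0.0],[-0.017, -0.002, -0.021, 0.0, 0.0, -0.0],[-0.017, -0.002, -0.021, 0.0, 0.0, -0.0],[0.006, 0.035, -0.001, 0.0, 0.0, -0.038],[0.005, 0.035, -0.001, 0.0, 0.0, -0.038],[0.004, 0.035, -0.001, 0.0, 0.0, -0.038],[0.004, 0.036, -0.001, 0.0, 0.0, -0.038],[0.003, 0.036, -0.001, 0.0, 0.0, -0.038],[0.002, 0.036, -0.001, 0.0, 0.0, -0.038],[0.002, 0.036, -0.001, 0.0, 0.0, -0.038],[0.001, 0.036, -0.001, 0.0, 0.0, -0.038],[0.007, 0.002, 0.012, 0.0, 0.0, -0.0],[0.007, 0.002, 0.012, 0.0, 0.0, -0.0],[0.007, 0.002, 0.012, 0.0, 0.0, -0.0],[0.007, 0.002, 0.012, 0.0, 0.0, -0.0],[0.007, 0.002, 0.012, 0.0, 0.0, -0.0],[0.007, 0.002, 0.012, 0.0, 0.0, -0.0],
```

>>> move_arm:
  deltas:
    - [[-0.03,0,0,0,0,0],[-0.035,0,0,0,0,0],[-0.03,0,-0.02,0,0,0],[-0.01,0,-0.035,0,0,0],[0,0,-0.035,0,0,0],[0,0,-0.03,0,0,0],[0,0,-0.01,0,0,0],[0.006,0.02,0,0,0,-0.03],[0.005,0.035,0,0,0,-0.04],[0.004,0.035,0,0,0,-0.04]]

```text
clock: 13.5
position: [373.2, -356.9, 159.4]
ee_rot: [-3.128, -0.288, 0.001]
force: [0.2, -0.0, -2.3]
finger_gap: 42.0
grasp_force: 29.9
```

>>> move_arm:
  deltas:
    - [[0.004,0.036,0,0,0,-0.04],[0.003,0.036,0,0,0,-0.04],[0.003,0.036,0,0,0,-0.04],[0.003,0.036,0,0,0,-0.04],[0.003,0.036,0,0,0,-0.036],[0.01,0.02,0,0,0,0],[0.01,0,0,0,0,0],[0,0,0,0,0,0],[0,0,0,0,0,0],[0,0,0,0,0,0]]

```text
clock: 14.5
position: [413.5, -448.6, 160.4]
ee_rot: [-3.11, -0.439, 0.0]
force: [-0.0, 0.4, -3.1]
finger_gap: 41.7
grasp_force: 29.9
```

```bash
python3 - <<'E'
from h import *
c,T,st=shot("top"); P=pts(c,T); hsv=cv2.cvtColor(c["img"],cv2.COLOR_RGB2HSV)
m=(hsv[...,0]>105)&(hsv[...,0]<130)&(P[...,2]>55)&(P[...,2]<72); q=P[m]; print(cv2.minAreaRect(q[:,:2].astype(np.float32)))
E
python3 plan.py 421 -445 -15 16.2 10
```

```text
((540.04736328125, -405.1435241699219), (407.610595703125, 231.2556915283203), 15.963454246520996)
now [ 413.5 -448.7  160.6] yaw 16.06 tilt 0.01 gap 41.5 t 14.55 j [-0.87  0.17  1.79  0.    1.17  0.42] F [-0.8  0.3 -2. ] 29.93768655695021
[0.002, -0.0, 0.035, 0.0, 0.0, -0.0],[0.002, -0.0, 0.035, 0.0, 0.0, -0.0],[0.002, -0.0, 0.035, 0.0, 0.0, -0.0],[0.002, -0.0, 0.035, 0.0, 0.0, -0.0],[0.002, -0.0, 0.035, 0.0, 0.0, -0.0],[0.002, -0.0, 0.035, 0.0, 0.0, -0.0],[0.002, -0.0, 0.035, 0.0, 0.0, -0.0],[0.002, -0.0, 0.035, 0.0, 0.0, -0.0],[0.002, -0.0, 0.035, 0.0, 0.0, -0.0],[0.002, -0.0, 0.035, 0.0, 0.0, -0.0],
```

>>> move_arm:
  deltas:
    - [[0.008,0,0.02,0,0,0],[0.008,0,0.035,0,0,0],[0,0,0.04,0,0,0],[0,0,0.04,0,0,0],[0,0,0.04,0,0,0],[0,0,0.04,0,0,0],[0,0,0.04,0,0,0],[0,0,0.04,0,0,0],[0,0,0.03,0,0,0],[0,0,0.015,0,0,0]]

```text
clock: 15.55
position: [420.5, -445.8, -11.6]
ee_rot: [-3.108, -0.438, 0.002]
force: [-0.2, 0.4, -3.3]
finger_gap: 42.0
grasp_force: 29.9
```

>>> move_arm:
  deltas:
    - [[0,0,0,0,0,0],[0,0,0,0,0,0],[0,0,0.004,0,0,0],[0,0,0.004,0,0,0],[0,0,0.004,0,0,0],[0,0,0,0,0,0],[0,0,0,0,0,0],[0,0,0,0,0,0],[0,0,0,0,0,0],[0,0,0,0,0,0]]

```text
clock: 16.55
position: [421.4, -447.2, -15.4]
ee_rot: [3.111, 0.438, 0.0]
force: [-0.3, 0.5, -3.8]
finger_gap: 41.8
grasp_force: 29.9
```

```bash
python3 plan.py 421 -445 -25 16.2 1
```

```text
now [ 421.4 -447.2  -15.4] yaw 16.03 tilt 0.01 gap 41.8 t 16.55 j [-0.86  0.37  1.91  0.    0.86  0.44] F [-0.3  0.5 -3.8] 29.93769194930792
[0.0, -0.004, 0.019, 0.0, 0.0, -0.006],
```

>>> move_arm:
  deltas:
    - [[0,0,0.004,0,0,0],[0,0,0.004,0,0,0],[0,0,0.004,0,0,0],[0,0,0.004,0,0,0],[0,0,0.004,0,0,0],[0,0,0.001,0,0,0],[0,0,0,0,0,0],[0,0,0,0,0,0],[0,0,0,0,0,0],[0,0,0,0,0,0]]

```text
clock: 17.55
position: [421.5, -447.2, -25.4]
ee_rot: [3.111, 0.438, 0.0]
force: [-1.5, 2.0, 5.2]
finger_gap: 42.2
grasp_force: 29.9
```

On the floor. Release, then rise straight up.

>>> move_arm:
  deltas:
    - [[0,0,0,0,0,0],[0,0,0,0,0,0],[0,0,0,0,0,0],[0,0,0,0,0,0],[0,0,0,0,0,0],[0,0,0,0,0,0],[0,0,-0.01,0,0,0],[0,0,-0.03,0,0,0],[0,0,-0.04,0,0,0],[0,0,-0.06,0,0,0]]
  gripper: 0.7

```text
clock: 18.55
position: [420.6, -446.2, 44.3]
ee_rot: [-3.109, -0.438, 0.002]
force: [0.1, 0.1, 0.1]
finger_gap: 74.8
grasp_force: 0.0
```

>>> move_arm:
  deltas:
    - [[0,0,-0.08,0,0,0],[0,0,-0.08,0,0,0],[0,0,-0.08,0,0,0],[0,0,-0.06,0,0,0],[0,0,-0.02,0,0,0],[0,0,0,0,0,0],[0,0,0,0,0,0],[0,0,0,0,0,0],[0,0,0,0,0,0],[0,0,0,0,0,0]]
  gripper: 1

```text
clock: 19.55
position: [420.8, -446.5, 202.2]
ee_rot: [-3.108, -0.438, 0.002]
force: [-0.3, 0.4, 0.8]
finger_gap: 87.8
grasp_force: 0.0
```

```bash
python3 plan.py 400 -80 150 8 9 466 346.4 110 1.3 10
```

```text
now [ 420.8 -446.5  202.2] yaw 16.03 tilt 0.17 gap 87.8 t 19.55 j [-0.86  0.15  1.74  0.    1.25  0.44] F [-0.3  0.4  0.8] 0.0
[0.018, -0.08, 0.012, 0.0, 0.0, 0.031],[0.017, -0.08, 0.012, 0.0, 0.0, 0.031],[0.016, -0.08, 0.012, 0.0, 0.0, 0.031],[0.014, -0.08, 0.012, 0.0, 0.0, 0.031],[0.013, -0.081, 0.012, 0.0, 0.0, 0.031],[0.012, -0.081, 0.012, 0.0, 0.0, 0.031],[0.011, -0.081, 0.012, 0.0, 0.0, 0.031],[0.009, -0.081, 0.012, 0.0, 0.0, 0.031],[0.008, -0.081, 0.012, 0.0, 0.0, 0.031],[0.025, -0.083, 0.008, 0.0, 0.0, 0.023],[0.024, -0.083, 0.008, 0.0, 0.0, 0.023],[0.023, -0.083, 0.008, 0.0, 0.0, 0.023],[0.022, -0.083, 0.008, 0.0, 0.0, 0.023],[0.021, -0.084, 0.008, 0.0, 0.0, 0.023],[0.02, -0.084, 0.008, 0.0, 0.0, 0.023],[0.019, -0.084, 0.008, 0.0, 0.0, 0.023],[0.018, -0.084, 0.008, 0.0, 0.0, 0.023],[0.017, -0.085, 0.008, 0.0, 0.0, 0.023],[0.016, -0.085, 0.008, 0.0, 0.0, 0.023],
```

>>> move_arm:
  deltas:
    - [[0.018,-0.08,0,0,0,0.031],[0.017,-0.08,0.01,0,0,0.031],[0.016,-0.08,0.012,0,0,0.031],[0.014,-0.08,0.012,0,0,0.031],[0.013,-0.081,0.012,0,0,0.031],[0.012,-0.081,0.012,0,0,0.031],[0.011,-0.081,0.012,0,0,0.031],[0.009,-0.081,0.012,0,0,0.031],[0.008,-0.081,0.012,0,0,0.031],[0.025,-0.083,0.008,0,0,0.023]]

```text
clock: 20.55
position: [405.8, -35.9, 152.2]
ee_rot: [-3.135, -0.2, 0.002]
force: [0.8, 0.3, -0.3]
finger_gap: 88.1
grasp_force: 0.0
```

>>> move_arm:
  deltas:
    - [[0.024,-0.083,0.008,0,0,0.023],[0.023,-0.083,0.008,0,0,0.023],[0.022,-0.083,0.008,0,0,0.023],[0.021,-0.084,0.008,0,0,0.023],[0.02,-0.084,0.008,0,0,0.023],[0.019,-0.084,0.008,0,0,0.023],[0.018,-0.084,0.008,0,0,0.023],[0.017,-0.07,0.008,0,0,0.023],[0.016,-0.06,0.008,0,0,0.023],[0,0,0,0,0,0]]

```text
clock: 21.55
position: [466.6, 329.7, 115.9]
ee_rot: [-3.141, -0.044, 0.001]
force: [0.8, 0.7, 0.1]
finger_gap: 88.4
grasp_force: 0.0
```

```bash
python3 - <<'E'
from h import *
c,T,st=shot("top"); P=pts(c,T); hsv=cv2.cvtColor(c["img"],cv2.COLOR_RGB2HSV); pickle.dump((c,T),open("top2.pkl","wb"))
m=(hsv[...,0]>105)&(hsv[...,0]<130)&(P[...,2]>55)&(P[...,2]<72); q=P[m]; r=cv2.minAreaRect(q[:,:2].astype(np.float32)); print("caddy",r)
m=(hsv[...,2]<60)&(P[...,2]>150)&(P[...,2]<182)&(P[...,0]>480)&(P[...,1]<-300); q=P[m]; print(m.sum(),cv2.minAreaRect(q[:,:2].astype(np.float32)))
C=np.array(r[0]); a=np.radians(r[2]); ey=-np.array([np.cos(a),np.sin(a)]); ex=np.array([ey[1],-ey[0]])
def loc(n,m,lo,hi):
    q=P[m&(P[...,2]>lo)&(P[...,2]<hi)]; d=q[:,:2]-C; L=np.stack([d@ex,d@ey],1); k=(abs(L[:,0])<103)&(abs(L[:,1])<194); L=L[k]; print(n,len(L),np.percentile(L,[3,50,97],axis=0).round(0).tolist(),np.percentile(q[k,2],[5,50,95]).round(1))
loc("green",(hsv[...,0]>65)&(hsv[...,0]<85)&(hsv[...,1]>140),10,60)
loc("antler",((hsv[...,0]<25)|(hsv[...,0]>170))&(hsv[...,2]>30),5,60)
cv2.imwrite("pics/t5.png",c["img"][...,::-1])
E
python3 plan.py 466 346.4 -20 1.3 6
```

```text
caddy ((540.3877563476562, -405.65533447265625), (407.3390808105469, 230.78372192382812), 16.039880752563477)
613 ((540.0125122070312, -405.20269775390625), (22.36652946472168, 183.2781219482422), 15.980294227600098)
green 444 [[-22.0, 80.0], [3.0, 120.0], [16.0, 153.0]] [23.9 42.  47.4]
antler 355 [[-78.0, -122.0], [-44.0, -64.0], [-27.0, -30.0]] [19.3 25.6 31.7]
now [466.2 327.8 116. ] yaw 1.6 tilt 0.09 gap 87.7 t 21.6 j [ 0.57  0.14  1.92 -0.    1.08  2.11] F [ 0.3 -0.1  1.1] 0.0
[0.0, -0.006, 0.045, 0.0, 0.0, 0.002],[0.0, -0.006, 0.045, 0.0, 0.0, 0.002],[0.0, -0.006, 0.045, 0.0, 0.0, 0.002],[0.0, -0.006, 0.045, 0.0, 0.0, 0.002],[0.0, -0.006, 0.045, 0.0, 0.0, 0.002],[0.0, -0.006, 0.045, 0.0, 0.0, 0.002],
```

View pics/t5.png

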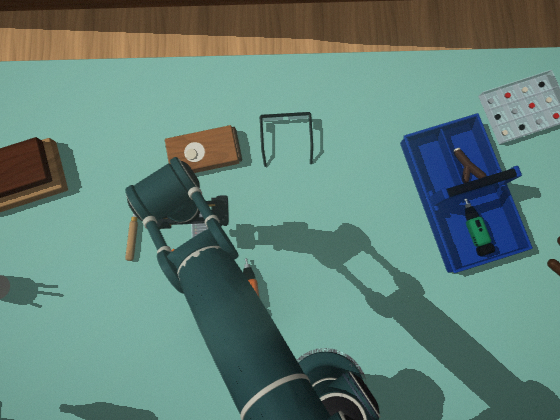

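The rotary lies flat in the bay, green at (481,232), and the antler is still in its pocket at (468,165). Now the case: 19 mm sideways, then down.

>>> move_arm:
  deltas:
    - [[0,-0.018,0,0,0,0],[0,-0.018,0.02,0,0,0],[0,-0.001,0.04,0,0,0],[0,0,0.045,0,0,0],[0,0,0.045,0,0,0],[0,0,0.045,0,0,0],[0,0,0.035,0,0,0],[0,0,0.015,0,0,0],[0,0,0,0,0,0],[0,0,0,0,0,0]]

```text
clock: 22.6
position: [466.5, 345.1, -5.0]
ee_rot: [-3.141, -0.039, -0.001]
force: [0.7, -0.1, 0.3]
finger_gap: 88.4
grasp_force: 0.0
```

```bash
python3 plan.py 466 346.4 -33 1.3 1
```

```text
now [466.5 345.1  -5. ] yaw 1.43 tilt 0.05 gap 88.4 t 22.6 j [ 0.59  0.3   1.98 -0.    0.86  2.14] F [ 0.7 -0.1  0.3] 0.0
[-0.001, -0.003, 0.056, 0.0, 0.0, 0.004],
```

>>> move_arm:
  deltas:
    - [[0,-0.003,0.015,0,0,0],[0,0,0.02,0,0,0],[0,0,0.014,0,0,0],[0,0,0.006,0,0,0],[0,0,0,0,0,0],[0,0,0,0,0,0],[0,0,0,0,0,0],[0,0,0,0,0,0],[0,0,0,0,0,0],[0,0,0,0,0,0]]

```text
clock: 23.6
position: [466.2, 346.6, -32.8]
ee_rot: [-3.141, -0.04, -0.0]
force: [0.6, 0.6, -0.7]
finger_gap: 87.9
grasp_force: 0.0
```

>>> move_arm:
  deltas:
    - [[0,0,0,0,0,0],[0,0,0,0,0,0],[0,0,0,0,0,0],[0,0,0,0,0,0],[0,0,0,0,0,0],[0,0,0,0,0,0],[0,0,0,0,0,0],[0,0,0,0,0,0],[0,0,0,0,0,0],[0,0,0,0,0,0]]
  gripper: -1

```text
clock: 24.6
position: [466.0, 346.5, -33.0]
ee_rot: [3.141, 0.04, -0.0]
force: [-0.7, -0.2, -0.4]
finger_gap: 49.7
grasp_force: 29.9
```

```bash
python3 plan.py 466 346.4 -33 1.3 1
```

```text
now [466.  346.5 -33. ] yaw 1.45 tilt 0.0 gap 49.7 t 24.6 j [ 0.6   0.34  1.99 -0.    0.81  2.14] F [-0.7 -0.2 -0.4] 29.88649545237422
[-0.0, 0.0, 0.0, 0.0, 0.0, 0.005],
```

Case gripped at 49.7 mm. Lift, then carry it to the pocket at own (54,-130), approaching from the open side and away from the handle.

>>> move_arm:
  deltas:
    - [[0,0,-0.02,0,0,0],[0,0,-0.035,0,0,0],[0,0,-0.04,0,0,0],[0,0,-0.05,0,0,0],[0,0,-0.06,0,0,0],[0,0,-0.05,0,0,0],[0,0,-0.04,0,0,0],[0,0,-0.01,0,0,0],[0,0,0,0,0,0],[0,0,0,0,0,0]]

```text
clock: 25.6
position: [465.2, 346.0, 118.4]
ee_rot: [3.14, 0.04, -0.002]
force: [-0.6, -0.7, -1.2]
finger_gap: 49.8
grasp_force: 29.9
```

```bash
python3 plan.py 560 0 120 9 9 650.2 -317.6 120 16 9
```

```text
now [465.2 346.  118.4] yaw 1.45 tilt 0.11 gap 49.8 t 25.6 j [0.6  0.15 1.9  0.   1.09 2.14] F [-0.6 -0.7 -1.2] 29.889539312571287
[0.019, 0.077, -0.0, 0.0, 0.0, -0.029],[0.018, 0.078, -0.0, 0.0, 0.0, -0.029],[0.017, 0.078, -0.0, 0.0, 0.0, -0.029],[0.016, 0.078, -0.0, 0.0, 0.0, -0.029],[0.015, 0.078, -0.0, 0.0, 0.0, -0.029],[0.013, 0.079, -0.0, 0.0, 0.0, -0.029],[0.012, 0.079, -0.0, 0.0, 0.0, -0.029],[0.011, 0.079, -0.0, 0.0, 0.0, -0.029],[0.01, 0.079, -0.0, 0.0, 0.0, -0.029],[0.009, 0.073, -0.0, 0.0, 0.0, -0.027],[0.008, 0.073, -0.0, 0.0, 0.0, -0.027],[0.007, 0.073, -0.0, 0.0, 0.0, -0.027],[0.006, 0.073, -0.0, 0.0, 0.0, -0.027],[0.005, 0.073, -0.0, 0.0, 0.0, -0.027],[0.004, 0.073, -0.0, 0.0, 0.0, -0.027],[0.003, 0.073, -0.0, 0.0, 0.0, -0.027],[0.002, 0.073, -0.0, 0.0, 0.0, -0.027],[0.001, 0.073, -0.0, 0.0, 0.0, -0.027],
```

>>> move_arm:
  deltas:
    - [[0.019,0.05,0,0,0,-0.029],[0.018,0.078,0,0,0,-0.029],[0.017,0.078,0,0,0,-0.029],[0.016,0.078,0,0,0,-0.029],[0.015,0.078,0,0,0,-0.029],[0.013,0.079,0,0,0,-0.029],[0.012,0.079,0,0,0,-0.029],[0.011,0.079,0,0,0,-0.029],[0.01,0.079,0,0,0,-0.029],[0.009,0.073,0,0,0,-0.027]]

```text
clock: 26.6
position: [569.3, -23.1, 117.4]
ee_rot: [-3.13, -0.266, 0.005]
force: [0.3, 0.1, -1.6]
finger_gap: 49.9
grasp_force: 29.9
```

>>> move_arm:
  deltas:
    - [[0.008,0.073,0,0,0,-0.027],[0.007,0.073,0,0,0,-0.027],[0.006,0.073,0,0,0,-0.027],[0.005,0.073,0,0,0,-0.027],[0.004,0.073,0,0,0,-0.027],[0.003,0.073,0,0,0,-0.027],[0.002,0.073,0,0,0,-0.027],[0.001,0.06,0,0,0,-0.027],[0,0.03,0,0,0,0],[0,0,0,0,0,0]]

```text
clock: 27.6
position: [652.5, -312.3, 117.4]
ee_rot: [-3.111, -0.43, 0.003]
force: [-0.2, 1.1, -1.4]
finger_gap: 49.6
grasp_force: 29.9
```

```bash
python3 plan.py 650.2 -317.6 40 16 1
```

```text
now [ 652.5 -312.3  117.4] yaw 15.75 tilt 0.15 gap 49.6 t 27.6 j [-0.48  0.41  1.57 -0.    1.16  0.82] F [-0.2  1.1 -1.4] 29.889359213411808
[-0.007, 0.009, 0.155, 0.0, 0.0, -0.009],
```

>>> move_arm:
  deltas:
    - [[-0.005,0.006,0.02,0,0,-0.008],[0,0,0.03,0,0,0],[0,0,0.03,0,0,0],[0,0,0.03,0,0,0],[0,0,0.02,0,0,0],[0,0,0.01,0,0,0],[0,0,0,0,0,0],[0,0,0,0,0,0],[0,0,0,0,0,0],[0,0,0,0,0,0]]

```text
clock: 28.6
position: [652.3, -315.0, 50.6]
ee_rot: [3.11, 0.44, 0.002]
force: [-0.1, 0.4, -1.3]
finger_gap: 49.5
grasp_force: 29.9
```

```bash
python3 - <<'E'
from h import *
c,T,st=shot("wrist"); cv2.imwrite("pics/w6.png",c["img"][...,::-1])
E
python3 plan.py 650.2 -317.6 -10 16 1
```

```text
now [ 652.2 -314.9   50.4] yaw 16.11 tilt 0.08 gap 49.9 t 28.65 j [-0.48  0.47  1.62  0.    1.05  0.81] F [-0.4  0.1 -0.7] 29.889597510918975
[-0.005, 0.004, 0.121, 0.0, 0.0, 0.004],
```

View pics/w6.png

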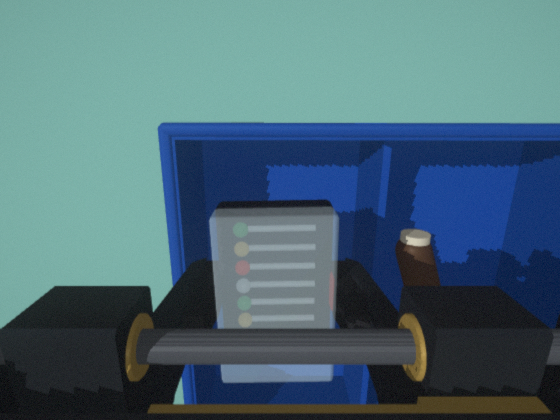

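The case sits centred over the empty pocket at (275,290), between the wall at x≈178 and the divider at x≈375. Lower it.

>>> move_arm:
  deltas:
    - [[-0.003,0.004,0.02,0,0,0],[0,0,0.03,0,0,0],[0,0,0.03,0,0,0],[0,0,0.03,0,0,0],[0,0,0.02,0,0,0],[0,0,0.01,0,0,0],[0,0,0,0,0,0],[0,0,0,0,0,0],[0,0,0,0,0,0],[0,0,0,0,0,0]]

```text
clock: 29.65
position: [651.5, -317.3, -19.4]
ee_rot: [3.11, 0.44, 0.002]
force: [0.6, 0.1, -1.6]
finger_gap: 49.9
grasp_force: 29.9
```

>>> move_arm:
  deltas:
    - [[0,0,0.004,0,0,0],[0,0,0.004,0,0,0],[0,0,0.003,0,0,0],[0,0,0.003,0,0,0],[0,0,0,0,0,0],[0,0,0,0,0,0],[0,0,0,0,0,0],[0,0,0,0,0,0],[0,0,0,0,0,0],[0,0,0,0,0,0]]

```text
clock: 30.65
position: [650.8, -316.9, -27.4]
ee_rot: [3.111, 0.44, 0.0]
force: [1.0, -0.2, -0.8]
finger_gap: 49.8
grasp_force: 29.9
```

>>> move_arm:
  deltas:
    - [[0,0,0.002,0,0,0],[0,0,0.002,0,0,0],[0,0,0,0,0,0],[0,0,0,0,0,0],[0,0,0,0,0,0],[0,0,0,0,0,0],[0,0,0,0,0,0],[0,0,0,0,0,0],[0,0,0,0,0,0],[0,0,0,0,0,0]]

```text
clock: 31.65
position: [650.9, -317.0, -29.0]
ee_rot: [3.11, 0.44, 0.0]
force: [-2.3, 1.3, 5.7]
finger_gap: 49.8
grasp_force: 29.9
```

Contact at +6 N. I'll open only to about 60 mm, because the pocket is narrow, then go straight up.

>>> move_arm:
  deltas:
    - [[0,0,0,0,0,0],[0,0,0,0,0,0],[0,0,0,0,0,0],[0,0,0,0,0,0],[0,0,0,0,0,0],[0,0,-0.01,0,0,0],[0,0,-0.02,0,0,0],[0,0,-0.04,0,0,0],[0,0,-0.05,0,0,0],[0,0,-0.06,0,0,0]]
  gripper: 0.36

```text
clock: 32.65
position: [650.2, -316.6, 61.3]
ee_rot: [-3.11, -0.44, 0.002]
force: [0.8, -0.5, -0.1]
finger_gap: 59.9
grasp_force: 0.0
```

>>> move_arm:
  deltas:
    - [[0,0,-0.08,0,0,0],[0,0,-0.08,0,0,0],[0,0,-0.08,0,0,0],[0,0,-0.08,0,0,0],[0,0,-0.05,0,0,0],[0,0,-0.02,0,0,0],[0,0,0,0,0,0],[0,0,0,0,0,0],[0,0,0,0,0,0],[0,0,0,0,0,0]]
  gripper: 1

```text
clock: 33.65
position: [649.8, -316.4, 252.8]
ee_rot: [-3.108, -0.44, 0.005]
force: [0.3, 0.9, -1.0]
finger_gap: 88.3
grasp_force: 0.0
```

```bash
python3 - <<'E'
from h import *
c,T,st=shot("top"); P=pts(c,T); hsv=cv2.cvtColor(c["img"],cv2.COLOR_RGB2HSV)
m=(hsv[...,0]>105)&(hsv[...,0]<130)&(P[...,2]>55)&(P[...,2]<72); q=P[m]; r=cv2.minAreaRect(q[:,:2].astype(np.float32)); print("caddy",r)
c,T,st=shot("wrist"); P=pts(c,T); hsv=cv2.cvtColor(c["img"],cv2.COLOR_RGB2HSV); 
d=P[...,:2]-[540.2,-405.4]; a=np.radians(16); ey=-np.array([np.cos(a),np.sin(a)]); ex=np.array([ey[1],-ey[0]]); X=d@ex;Y=d@ey
m=(X>8)&(X<102)&(Y<-20)&(Y>-190)&(P[...,2]>18)&(P[...,2]<45)&(hsv[...,1]<120); print("case",m.sum(),np.percentile(X[m],[3,50,97]),np.percentile(Y[m],[3,50,97]),np.percentile(P[m][:,2],[5,50,95]))
E
python3 plan.py 540.2 -405.4 230 286 10
```

```text
caddy ((534.7561645507812, -396.2471008300781), (448.68609619140625, 206.78829956054688), 31.86767578125)
case 2691 [29.89371717 53.06161561 76.91874476] [-166.77279992 -131.49666305  -93.6795015 ] [28.35984392 29.90259153 31.25117615]
now [ 650.2 -316.6  253.7] yaw 16.12 tilt 0.15 gap 88.1 t 33.75 j [-0.49  0.33  1.42  0.    1.39  0.8 ] F [-0.1  0.4  0.1] 0.0
[-0.026, 0.011, 0.005, 0.0, 0.0, 0.315],[-0.024, 0.015, 0.005, 0.0, 0.0, 0.315],[-0.021, 0.018, 0.005, 0.0, 0.0, 0.315],[-0.018, 0.022, 0.005, 0.0, 0.0, 0.315],[-0.015, 0.024, 0.005, 0.0, 0.0, 0.315],[-0.011, 0.026, 0.005, 0.0, 0.0, 0.315],[-0.006, 0.028, 0.005, 0.0, 0.0, 0.315],[-0.002, 0.028, 0.005, 0.0, 0.0, 0.315],[0.002, 0.028, 0.005, 0.0, 0.0, 0.315],[0.007, 0.027, 0.005, 0.0, 0.0, 0.315],
```

The case is flat in its pocket at own (53,-131), with its top at 30 mm. Now turn 90° and get over the handle.

```bash
python3 plan.py 560 -388 235 90 10 540.2 -405.4 220 106 4
```

```text
now [ 650.2 -316.6  253.7] yaw 16.12 tilt 0.15 gap 88.1 t 33.75 j [-0.49  0.33  1.42  0.    1.39  0.8 ] F [-0.1  0.4  0.1] 0.0
[-0.021, 0.009, 0.004, 0.0, 0.0, -0.258],[-0.022, 0.006, 0.004, 0.0, 0.0, -0.258],[-0.023, 0.003, 0.004, 0.0, 0.0, -0.258],[-0.023, 0.0, 0.004, 0.0, 0.0, -0.258],[-0.023, -0.003, 0.004, 0.0, 0.0, -0.258],[-0.022, -0.006, 0.004, 0.0, 0.0, -0.258],[-0.021, -0.009, 0.004, 0.0, 0.0, -0.258],[-0.02, -0.011, 0.004, 0.0, 0.0, -0.258],[-0.018, -0.014, 0.004, 0.0, 0.0, -0.258],[-0.016, -0.016, 0.004, 0.0, 0.0, -0.258],[-0.009, -0.01, 0.008, 0.0, 0.0, -0.14],[-0.008, -0.01, 0.008, 0.0, 0.0, -0.14],[-0.007, -0.011, 0.008, 0.0, 0.0, -0.14],[-0.006, -0.011, 0.008, 0.0, 0.0, -0.14],
```

>>> move_arm:
  deltas:
    - [[-0.021,0.009,0.004,0,0,-0.258],[-0.022,0.006,0.004,0,0,-0.258],[-0.023,0.003,0.004,0,0,-0.258],[-0.023,0,0.004,0,0,-0.258],[-0.023,-0.003,0.004,0,0,-0.258],[-0.022,-0.006,0.004,0,0,-0.258],[-0.021,-0.009,0.004,0,0,-0.258],[-0.02,-0.011,0.004,0,0,-0.258],[-0.018,-0.014,0.004,0,0,-0.258],[-0.016,-0.016,0.004,0,0,-0.258]]

```text
clock: 34.75
position: [560.3, -387.9, 234.8]
ee_rot: [-2.214, -2.227, 0.0]
force: [-0.5, -0.3, 0.3]
finger_gap: 88.0
grasp_force: 0.0
```

>>> move_arm:
  deltas:
    - [[-0.009,-0.01,0.008,0,0,-0.14],[-0.008,-0.01,0.008,0,0,-0.14],[-0.007,-0.011,0.008,0,0,-0.14],[-0.006,-0.011,0.008,0,0,-0.14],[0,0,0,0,0,0],[0,0,0,0,0,0],[0,0,0,0,0,0],[0,0,0,0,0,0],[0,0,0,0,0,0],[0,0,0,0,0,0]]

```text
clock: 35.75
position: [541.7, -404.8, 219.7]
ee_rot: [1.889, 2.51, 0.0]
force: [-0.9, -0.8, -0.1]
finger_gap: 88.1
grasp_force: 0.0
```

```bash
python3 - <<'E'
from h import *
c,T,st=shot("wrist"); P=pts(c,T); hsv=cv2.cvtColor(c["img"],cv2.COLOR_RGB2HSV)
d=np.hypot(P[...,0]-540,P[...,1]+405)
m=(P[...,2]>165)&(P[...,2]<185)&(hsv[...,2]<90)&(d<130); q=P[m]; print(m.sum(),cv2.minAreaRect(q[:,:2].astype(np.float32)),np.percentile(q[:,2],[5,50,95]))
cv2.imwrite("pics/w7.png",c["img"][...,::-1])
E
python3 plan.py 540.2 -405.4 110 106 1
```

```text
7433 ((538.8364868164062, -404.5860290527344), (21.950830459594727, 177.9143524169922), 16.002044677734375) [171.83247754 175.50231741 176.82178695]
now [ 541.6 -404.8  219.6] yaw 106.07 tilt 0.01 gap 88.3 t 35.8 j [-0.68  0.26  1.58  0.    1.3  -0.96] F [-0.  -0.1 -0.3] 0.0
[-0.0, -0.003, 0.219, 0.0, 0.0, 0.003],
```

>>> move_arm:
  deltas:
    - [[0.004,-0.003,0.01,0,0,0],[0,0,0.03,0,0,0],[0,0,0.04,0,0,0],[0,0,0.04,0,0,0],[0,0,0.04,0,0,0],[0,0,0.03,0,0,0],[0,0,0.02,0,0,0],[0,0,0.01,0,0,0],[0,0,0,0,0,0],[0,0,0,0,0,0]]

```text
clock: 36.8
position: [540.0, -403.8, 110.3]
ee_rot: [1.888, 2.509, -0.0]
force: [-0.6, -0.4, 0.8]
finger_gap: 87.9
grasp_force: 0.0
```

>>> move_arm:
  deltas:
    - [[0,0,0,0,0,0],[0,0,0,0,0,0],[0,0,0,0,0,0],[0,0,0,0,0,0],[0,0,0,0,0,0],[0,0,0,0,0,0],[0,0,0,0,0,0],[0,0,0,0,0,0],[0,0,0,0,0,0],[0,0,0,0,0,0]]
  gripper: -1

```text
clock: 37.8
position: [539.2, -403.4, 109.4]
ee_rot: [-1.889, -2.51, 0.0]
force: [-1.0, 0.3, -0.4]
finger_gap: 21.9
grasp_force: 30.0
```

```bash
python3 plan.py 540.2 -405.4 210 106 1
```

```text
now [ 539.2 -403.4  109.4] yaw 106.07 tilt 0.02 gap 21.9 t 37.8 j [-0.68  0.33  1.7  -0.    1.11 -0.96] F [-1.   0.3 -0.4] 29.99940723180771
[-0.004, 0.001, -0.201, 0.0, 0.0, 0.003],
```

Bar gripped: 21.9 mm at 30 N. Slow lift of 105 mm.

>>> move_arm:
  deltas:
    - [[0,0,-0.004,0,0,0],[0,0,-0.006,0,0,0],[0,0,-0.01,0,0,0],[0,0,-0.01,0,0,0],[0,0,-0.01,0,0,0],[0,0,-0.01,0,0,0],[0,0,-0.01,0,0,0],[0,0,-0.01,0,0,0],[0,0,-0.01,0,0,0],[0,0,-0.01,0,0,0]]

```text
clock: 38.8
position: [539.4, -403.4, 154.9]
ee_rot: [1.889, 2.51, -0.0]
force: [0.2, -0.1, -8.8]
finger_gap: 21.7
grasp_force: 30.0
```

>>> move_arm:
  deltas:
    - [[0,0,-0.015,0,0,0],[0,0,-0.02,0,0,0],[0,0,-0.02,0,0,0],[0,0,-0.02,0,0,0],[0,0,-0.02,0,0,0],[0,0,-0.015,0,0,0],[0,0,-0.008,0,0,0],[0,0,-0.004,0,0,0],[0,0,0,0,0,0],[0,0,0,0,0,0]]

```text
clock: 39.8
position: [539.1, -403.1, 214.8]
ee_rot: [-1.888, -2.509, -0.0]
force: [-0.8, 0.6, -8.5]
finger_gap: 21.3
grasp_force: 30.0
```

>>> move_arm:
  deltas:
    - [[0,0,0,0,0,0],[0,0,0,0,0,0],[0,0,0,0,0,0],[0,0,0,0,0,0],[0,0,0,0,0,0],[0,0,0,0,0,0],[0,0,0,0,0,0],[0,0,0,0,0,0],[0,0,0,0,0,0],[0,0,0,0,0,0]]

```text
clock: 40.8
position: [539.4, -403.4, 215.5]
ee_rot: [1.889, 2.51, -0.0]
force: [-0.8, 0.5, -8.4]
finger_gap: 21.4
grasp_force: 30.0
```

```bash
python3 - <<'E'
from h import *
for n in("scene","top"):
    c,T,st=shot(n); P=pts(c,T); hsv=cv2.cvtColor(c["img"],cv2.COLOR_RGB2HSV)
    m=(hsv[...,0]>105)&(hsv[...,0]<130)&(P[...,2]>160)&(P[...,2]<185)&(np.hypot(P[...,0]-540,P[...,1]+404)<235); q=P[m]
    A=np.c_[q[:,:2]-q[:,:2].mean(0),np.ones(len(q))]; s=np.linalg.lstsq(A,q[:,2],rcond=None)[0]; print(n,m.sum(),"rim tilt",s[:2].round(4),"z",s[2],cv2.minAreaRect(q[:,:2].astype(np.float32)))
    if n=="scene": cv2.imwrite("pics/s9.png",cv2.resize(c["img"][60:270,90:370],None,fx=2,fy=2)[...,::-1])
print(st["force"],st["grasp_force"],st["finger_gap"],st["clock"],st["position"])
E
```

```text
scene 1467 rim tilt [0.0019 0.0053] z 168.80632080105337 ((537.6267700195312, -404.2891845703125), (419.23016357421875, 238.1359405517578), 16.01766014099121)
top 1063 rim tilt [-0.0048  0.0171] z 171.12549489674973 ((562.3538818359375, -398.8089599609375), (362.723876953125, 230.71728515625), 16.236007690429688)
[-0.35428797  0.28597294 -8.37763008] 30.009886007755995 21.76663187544629 40.85 [ 539.41322056 -403.3878735   215.51144379]
```

View pics/s9.png

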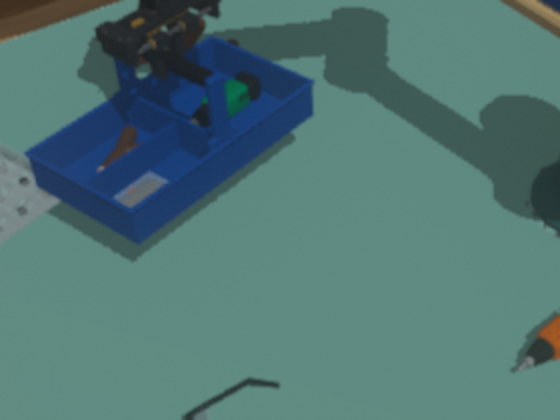

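The caddy hangs level about 105 mm up, with the rotary at (232,98), the case at (140,190) and the antler at (118,150) all inside. Handing in.

```bash
python3 -c "
from rig import env
print(env.job_done())"
```

```text
the job is handed in; nothing more can be done
None
```

I packed the rotary tool and burr case and handed the job in with the caddy held level about 105 mm up, steady, antler still in its pocket; along the way I bumped the handle with the tool's nose and slid the caddy about 120 mm across the table.

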